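# Open the leaning filter housing of a bench water unit

## Task

Open the filter housing on the bench water unit for a cartridge change: twist its bayonet cover a quarter turn counter-clockwise to unlock it, lift it off, and set it down flat in the steel tray with its grip bar upward, without dropping it. Leave the beaker and the bottle undisturbed.

Things in the scene. Friction and masses are not known exactly. Their poses are not given: they have to be found in the camera images.
- unit: Fixed bench water unit: low white case, 140 x 170 mm, 75 mm high (x -40 to +100 mm, y +-85 mm of its origin), from whose front the leaning white filter housing rises. Origin on the bench; x axis level, pointing away from the side the housing leans to. It may stand left or right of the tray.
- housing: Fixed filter housing: white barrel 104 mm across. Origin: centre of the seat the cover lies on, 140 mm above the bench, 50 mm in front of the unit's origin. z axis: the barrel's axis, up out of the mouth, leaning 30 degrees from vertical toward the unit's -x side (roughly to -y). The cover starts locked, its x axis along the housing's x. Only friction (about 0.1 N m) resists turning.
- bayonet (a point): Centre of the bayonet ring's top, 13.5 mm above the seat on the housing's axis; axes as the housing's. Ring 116 mm across; two claws reach in to 40 mm from the axis over the cover's lugs (2 mm play); a wall 51 mm from the axis centres the lugs (2 to 3 mm play). Turned counter-clockwise seen from above (positive about z), the lugs come free at about 66 degrees; a stop ends the turn at about 88.
- cover: Grey loose bayonet cover, about 0.16 kg: disc 76 mm across, 10 mm thick, two lugs (24 mm wide, 6 mm thick) reaching 47 mm from the centre at +x and -x, and an upright grip bar on top, 64 mm long along x, 14 mm thick along y, from 10 to 42 mm above the underside. Origin: centre of the flat underside; z up through the bar. It starts on the housing's seat and stays at the angle it is turned to.
- tray: Fixed open steel tray, 240 mm (x) x 200 mm (y) outside, 25 mm high, 5 mm walls and floor. Origin: centre of its underside on the bench; inner floor 5 mm above it; z up.
- beaker: Small loose glass beaker, 50 mm across, 70 mm high, standing between unit and tray; to be left alone. Origin: centre of its underside.
- washbottle: Loose white bottle, 64 mm across, 140 mm high, standing farther back, between unit and tray; to be left alone. Origin: centre of its underside.
Not all that is in view belongs to the job. Leave any green or turquoise look-alike of the cover alone.

How it is judged:
On the way, in this order (a step that is already met when the one before it is completed fails the run):
1. the cover is turned counter-clockwise by at least 65 degrees, still on its seat (angle between the x axis of cover and the x axis of housing, either way round above 1.134 rad and angle between the z axis of cover and the z axis of housing, either way round below 0.12 rad and z of cover in the frame of housing below 0.006 m and distance between cover and housing below 0.008 m), for 0.1 s.
2. the cover is lifted clear of the bayonet ring, its underside more than 30 mm above the seat (z of cover in the frame of housing above 0.03 m), for 0.1 s.
At the end, for the whole second after the job is handed in: The cover lies at rest flat on the tray's floor, grip bar upward (tilt under 0.1 rad, underside within 4 mm of the floor, anywhere inside the tray's walls), and is released (x of cover in the frame of tray between -0.08 and 0.08 m and y of cover in the frame of tray between -0.06 and 0.06 m and z of cover in the frame of tray between 0.002 and 0.009 m and angle between cover's own z axis and vertical below 0.1 rad and linear speed of cover below 0.02 m/s); the robot touches nothing.
It fails at once if the cover is dropped (moves faster than 0.6 m/s without being held) (linear speed of cover above 0.6 m/s and contact force between the fingers and cover below 0.1 N).
It fails at once if the beaker is moved more than 30 mm or tipped (distance of beaker from where it was at the start of the episode above 0.03 m or angle between beaker's own z axis and vertical above 0.5 rad).
It fails at once if the bottle is moved more than 30 mm or tipped (distance of washbottle from where it was at the start of the episode above 0.03 m or angle between washbottle's own z axis and vertical above 0.5 rad).
It also fails if it takes over 54 s, if anything falls off the work surface, if the arm or the gripper's body presses on something with over 40 N, if the wrist force passes 120 N, or if a joint passes its speed limit or range.

## Robot

A 7-joint arm with a two-finger parallel gripper is mounted at the origin on the work surface. World frame = base frame: x ahead of the robot, y to its left, z up, the work surface at z = 0. Lengths are in m, angles in rad, forces in N, time in s.
With the tool pointing down it reaches from about 0.4 to 0.875 m from the base axis. Payload 6.5 kg.
Tool frame: the origin (TCP) lies at the very end of the fingers, on their centre line; the grasp point (between the pads) lies 19 mm behind it; z points along the fingers, y is the line along which they close (so a half turn about z gives the same grasp; the last joint's range is limited). The gripper opens to 88 mm and grips with 3 to 60 N. Pads are 18 mm wide; open, the fingers measure 123 mm over their backs; the gripper's body (75 mm by 187 mm) begins 45 mm behind the grasp point.
Start: joints at [-1.401, 0.536, -0.004, 1.538, 0.003, 1.067, -0.071], TCP at [0.152, 0.632, 0.239] pointing down, gripper open.
Joint ranges: [-2.7, 2.7], [-0.37, 2.16], [-1.27, 1.26], [0.24, 2.4], [-1.31, 4.45], [0.19, 1.91], [-2.76, 2.76]. Speed limits (rad/s): [2.39, 2.39, 3.14, 3.14, 3.14, 3.14, 3.14].

## Interface

Orientations are given as a unit quaternion [w, x, y, z].
In Python, from workcell import robot gives the robot as it stands.
- The arm moves only by the tool play_rows, never from a script. Its argument "deltas" is a list of rows, each a list of 2 entries, a list of its own where there are three numbers: the shift along the tool's x, y, z normalised to -1 to 1, where 1 is 30 cm, then the turn, a rotation vector about the tool's x, y, z normalised to -1 to 1, where 1 is 180 degrees. A call has 1 to 8 rows; each row is the pose to reach, as a shift and turn from the pose commanded when the call began, along the tool's axes at that moment, turning the shorter way round; what a row does not reach only later rows make up. A row lasts 1/8 s, in which the tool goes at most 62.5 mm and 10.7 degrees, less where a joint would pass 70% of its speed; a pose out of reach is approached as far as the arm can. A call with a number of a shift or a turn outside -1 to 1 is refused whole. A call with a gripper value outside its range is refused whole. "gripper" is the closure, from -1 (fully open) to 1 (shut), set as the call begins (left out, the last holds). The fingers move at their own pace and stop on an object; "grip_force" is the grip in N (left out, the last holds). Time passes only in rows, so rows that repeat a pose let the fingers close. It gives the time, the measured TCP pose, the force, the opening and the grip force at its end, in the units of the state.
- robot.state(): the state, without advancing time (a new reading comes with each control period).
- robot.capture(name): name is "scene" or "side" or "wrist"; returns the picture (480x640x3 uint8, red, green, blue); there is no depth.
- robot.get_calibration(name): a dict with "fx", "fy", "cx", "cy" (pixels), "rvec" (rotation vector, rad) and "tvec" (3), from world to camera coordinates, as OpenCV has them; the wrist camera has in their place "tool_from_camera" (4x4, takes a point from camera to tool coordinates, whose origin is the TCP and whose axes are the flange's). Camera axes: x right, y down, z forward; pixel columns grow to the right and rows downward; lengths in m; the calibration is good to about 2 mm. A picture is of the moment at which its call begins: read the wrist's pose just before it. get_calibration takes no time and is no camera call.
- robot.hand_in(): hands the job in; it is judged then, once.
Trained networks look in the newest picture that a camera, given by its name, has taken for a name from the list of things; names that differ only in an ending like _2 or _b are one class to them, and where a whole thing is asked for, a point or a joint stands for the part that bears it (a point fixed in the world has none). Each returns a list of dicts, best first, with "score" (0 to 1); they miss things now and then, are a little off and sometimes report something else, mostly with a low value. They report only what shows in the picture. A call takes as long as a camera call. They do not tell look-alikes from the thing itself.
- robot.cut_out(camera, thing): "mask" (480x640 bool, what is visible of it).
- robot.spot_point(camera, thing): "centre" ([x, y, z] in m, in the coordinates of the camera as it stood for that picture, good to about 4 mm: a listed point, or the origin of a listed thing).
The state is a dict: "time_s": time; "joints": joint angles; "qd": joint speeds; "tau": joint torques, N m; "tcp_pos": TCP position; "orientation": TCP orientation; "force": force on the tool from outside, world axes, zero at the start; "wrist_torque": the same for the moment, N m; "width": opening from 0.0 (shut) to 1.0 (fully open); "gripper_force": force on a finger pad.
Only numpy, scipy, OpenCV 4.12 (cv2) and the standard library are available. Lean on these libraries where they do the work, as an engineer would, in place of code of your own. Each camera call takes 0.05 s, during which the arm holds its last target. There are 200 camera calls.

## Working session

There is one attempt and no reset: what is moved stays moved. The work goes in short steps, Python scripts to look and compute and a tool call to move; the robot and the scene stay as the last step left them, time stands still between calls to the robot, and variables do not carry over. Pictures are saved under pics/ and viewed, at most 10 in all, crops included, and the job is handed in when it is done.

Besides the shell and the picture viewer there is one more tool, called after "Request:" by a JSON object that holds its "method" and its "body". play_rows: Moves the arm, as the interface text tells. Its arguments: {"type":"object","properties":{"deltas":{"type":"array","items":{"type":"array"}},"gripper":{"type":"number"},"grip_force":{"type":"number"}},"required":["deltas"]}

```bash
mkdir -p pics; cat > h.py <<'E'
import numpy as np, cv2
from scipy.spatial.transform import Rotation as R
from workcell import robot
def T(p,q):
    M=np.eye(4);M[:3,:3]=R.from_quat([q[1],q[2],q[3],q[0]]).as_matrix();M[:3,3]=p;return M
def tcp():
    s=robot.state();return T(s["tcp_pos"],s["orientation"])
def w_from_c(n):
    c=robot.get_calibration(n)
    if n=="wrist": return tcp()@np.array(c["tool_from_camera"])
    M=np.eye(4);M[:3,:3]=R.from_rotvec(c["rvec"]).as_matrix();M[:3,3]=c["tvec"];return np.linalg.inv(M)
def save(n,f):
    im=robot.capture(n);cv2.imwrite("pics/"+f,im[:,:,::-1]);return im
def spots(n,things):
    W=w_from_c(n)
    for t in things:
        for d in robot.spot_point(n,t)[:3]:
            c=np.array(d["centre"]);k=robot.get_calibration(n)
            print(n,t,round(d["score"],2),(W@np.r_[c,1])[:3].round(4),"px",round(k["fx"]*c[0]/c[2]+k["cx"]),round(k["fy"]*c[1]/c[2]+k["cy"]))
E
python3 - <<'E'
from h import *
a=["unit","housing","bayonet","cover","tray","beaker","washbottle"]
ims=[]
for n in ["scene","side"]:
    ims.append(save(n,n+"0.png"));spots(n,a)
print(robot.state())
E
```

```text
scene unit 0.78 [0.5578 0.2603 0.0013] px 411 390
scene housing 0.91 [0.5524 0.2144 0.1361] px 409 322
scene bayonet 0.84 [0.5518 0.206  0.1567] px 408 310
scene cover 0.96 [ 0.3911  0.1928 -0.0006] px 463 323
scene cover 0.91 [0.7374 0.2004 0.0036] px 299 405
scene cover 0.85 [ 0.6352  0.0881 -0.001 ] px 323 331
scene tray 0.76 [ 0.4989 -0.2195 -0.0037] px 316 212
scene beaker 0.69 [ 0.4957  0.0051 -0.0009] px 365 275
scene beaker 0.61 [ 0.5578  0.2629 -0.0009] px 411 392
scene washbottle 0.85 [ 7.574e-01  1.010e-02 -1.000e-04] px 247 324
side unit 0.7 [ 0.5562  0.261  -0.0022] px 250 411
side housing 0.89 [0.5577 0.2174 0.138 ] px 257 324
side bayonet 0.9 [0.5515 0.204  0.1488] px 265 314
side bayonet 0.63 [0.5551 0.2137 0.1368] px 260 324
side cover 0.83 [0.5547 0.208  0.1371] px 263 321
side cover 0.78 [ 0.7387  0.1953 -0.0032] px 180 344
side cover 0.75 [ 0.3893  0.1967 -0.0023] px 369 418
side tray 0.62 [ 0.5065 -0.218  -0.0009] px 381 251
side beaker 0.84 [ 0.4979  0.0104 -0.0038] px 347 318
side beaker 0.35 [ 0.5094 -0.2183 -0.0045] px 380 252
side washbottle 0.61 [ 0.7552  0.0122 -0.0054] px 231 282
{'time_s': 0.8, 'joints': array([-1.40121554,  0.53636503, -0.00438256,  1.53794557,  0.00262281,
        1.06732292, -0.07117526]), 'qd': array([-0.00097836, -0.0007099 , -0.00100418,  0.00013273,  0.00088443,
        0.00215655,  0.00086219]), 'tau': array([ 8.44746810e-04, -5.70859838e+01,  9.90307331e-01, -2.51894724e+01,
       -5.62625402e-02,  1.08165911e-02,  2.34296107e-05]), 'tcp_pos': array([0.15185151, 0.6319775 , 0.23872094]), 'orientation': array([ 2.80252068e-05,  1.17589014e-01,  9.93062346e-01, -1.89629907e-05]), 'force': array([-0.74375579, -1.2280615 ,  0.12442523]), 'wrist_torque': array([ 0.00360027, -0.03092486,  0.01216604]), 'gripper_force': 0.0, 'width': 0.9987512789302544}
```

View pics/scene0.png

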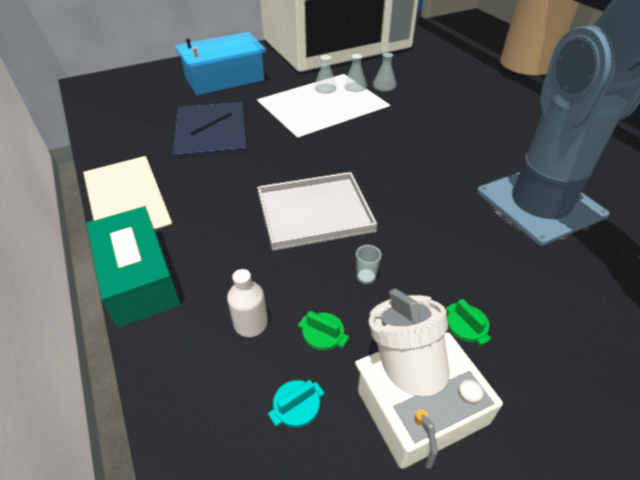

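View pics/side0.png

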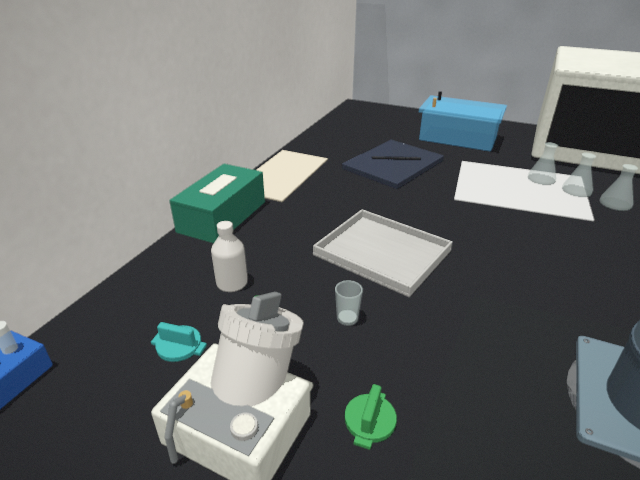

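The unit stands left with its housing leaning toward -y. The grey cover's bar is at about (403,303) in the scene view and (265,307) in the side view. The tray is at (316,212) in the scene view, with the beaker and bottle between them. The green and turquoise covers are decoys.

```bash
python3 - <<'E'
from h import *
def unp(n,u,v,z):
    k=robot.get_calibration(n);W=w_from_c(n)
    d=W[:3,:3]@np.array([(u-k["cx"])/k["fx"],(v-k["cy"])/k["fy"],1]);o=W[:3,3]
    return (o+d*(z-o[2])/d[2]).round(4)
for p in [(357,370),(405,428),(498,403)]: print("scene",p,unp("scene",*p,.075))
for p in [(157,411),(255,447),(312,378)]: print("side",p,unp("side",*p,.075))
for p in [(258,181),(352,175),(375,213),(272,240)]: print("tray",p,unp("scene",*p,.025))
for p in [(314,248),(366,213),(451,245),(411,284)]: print("tray side",p,unp("side",*p,.025))
c=robot.get_calibration("wrist");print(c)
E
```

```text
scene (357, 370) [0.6437 0.2209 0.075 ]
scene (405, 428) [0.6277 0.3301 0.075 ]
scene (498, 403) [0.4841 0.3607 0.075 ]
side (157, 411) [0.6317 0.3573 0.075 ]
side (255, 447) [0.4884 0.3475 0.075 ]
side (312, 378) [0.4699 0.2236 0.075 ]
tray (258, 181) [ 0.5914 -0.3601  0.025 ]
tray (352, 175) [ 0.3706 -0.2763  0.025 ]
tray (375, 213) [ 0.3938 -0.1272  0.025 ]
tray (272, 240) [ 0.6387 -0.1524  0.025 ]
tray side (314, 248) [ 0.6336 -0.1326  0.025 ]
tray side (366, 213) [ 0.5817 -0.3208  0.025 ]
tray side (451, 245) [ 0.3657 -0.269   0.025 ]
tray side (411, 284) [ 0.4096 -0.1007  0.025 ]
{'fx': 402.9922446830225, 'fy': 402.9922446830225, 'cx': 318.8202721001118, 'cy': 235.89104918791278, 'tool_from_camera': array([[ 6.70373549e-04, -9.57000914e-01, -2.90084128e-01,
         7.52905422e-02],
       [ 9.99999712e-01,  7.44932710e-04, -1.46605500e-04,
         5.33601620e-05],
       [ 3.56394753e-04, -2.90083946e-01,  9.57001138e-01,
        -1.46022013e-01],
       [ 0.00000000e+00,  0.00000000e+00,  0.00000000e+00,
         1.00000000e+00]])}
```

```bash
cat >> h.py <<'E'
def frame(o,ux,lean=np.radians(30)):
    ux=np.r_[np.array(ux)/np.linalg.norm(ux),0];up=np.array([0,0,1.]);uy=np.cross(up,ux)
    z=np.cos(lean)*up-np.sin(lean)*ux;x=np.cross(uy,z)
    M=np.eye(4);M[:3,:3]=np.c_[x,uy,z];M[:3,3]=o;return M
FLIP=np.diag([1.,-1,-1,1])  # tool x=cx, y=-cy, z=-cz
def at(H,h,ang=0,off=(0,0)):
    A=np.eye(4);A[:3,:3]=R.from_euler("z",ang,degrees=True).as_matrix();A[:3,3]=[off[0],off[1],h];return H@A@FLIP
def delta(t,cur=None):
    D=np.linalg.inv(tcp() if cur is None else cur)@t
    r=R.from_matrix(D[:3,:3]).as_rotvec()
    print("shift",(D[:3,3]/.3).round(4),"turn",(r/np.pi).round(4),"rows",np.abs(np.linalg.norm(D[:3,3])/.0625).round(1),round(np.degrees(np.linalg.norm(r))/10.7,1))
E
python3 - <<'E'
from h import *
H=frame([.555,.2135,.14],[.07,1]);t=at(H,.16);print(t.round(3));delta(t)
E
```

```text
[[ 0.06   0.998  0.035  0.549]
 [ 0.864 -0.07   0.499  0.134]
 [ 0.5    0.    -0.866  0.279]
 [ 0.     0.     0.     1.   ]]
shift [-1.6765 -1.3055 -0.1327] turn [-0.1169  0.1381  0.4362] rows 10.2 7.9
```

Request:
{"method": "play_rows", "body": {"deltas": [[[-0.2, -0.15, -0.1], [-0.015, 0.017, 0.055]], [[-0.35, -0.3, -0.15], [-0.03, 0.035, 0.11]], [[-0.5, -0.4, -0.15], [-0.045, 0.052, 0.165]], [[-0.7, -0.55, -0.15], [-0.06, 0.07, 0.22]], [[-0.85, -0.65, -0.15], [-0.06, 0.07, 0.22]], [[-0.95, -0.75, -0.15], [-0.06, 0.07, 0.22]]]}}

```text
time_s: 1.55
tcp_pos: [0.378, 0.3448, 0.2843]
orientation: [-0.095, 0.445, 0.884, 0.105]
force: [-0.2, -0.7, -0.0]
width: 0.997
gripper_force: 0.0
```

```bash
python3 - <<'E'
from h import *
H=frame([.555,.2135,.14],[.07,1]);t=at(H,.16);delta(t);print(robot.state()["joints"].round(2),tcp()[:3,3])
E
```

```text
shift [-0.8793  0.0499 -0.2151] turn [-0.0568  0.0673  0.2161] rows 4.4 3.9
[-0.83  0.2   0.19  1.95 -0.38  0.92  0.22] [0.37798201 0.34475143 0.28427487]
```

Request:
{"method": "play_rows", "body": {"deltas": [[[-0.18, 0.01, -0.05], [-0.014, 0.017, 0.054]], [[-0.35, 0.02, -0.09], [-0.028, 0.034, 0.108]], [[-0.53, 0.03, -0.13], [-0.043, 0.05, 0.162]], [[-0.7, 0.04, -0.17], [-0.057, 0.067, 0.216]], [[-0.88, 0.05, -0.215], [-0.057, 0.067, 0.216]], [[-0.88, 0.05, -0.215], [-0.057, 0.067, 0.216]], [[-0.88, 0.05, -0.215], [-0.057, 0.067, 0.216]]]}}

```text
time_s: 2.42
tcp_pos: [0.5478, 0.1363, 0.2778]
orientation: [-0.176, 0.706, 0.659, 0.188]
force: [0.7, 0.3, -0.6]
width: 1.002
gripper_force: 0.0
```

```bash
python3 - <<'E'
from h import *
s=robot.state();print(s["joints"].round(2),s["qd"].round(3));save("wrist","w1.png");spots("wrist",["housing","bayonet","cover","unit"])
H=frame([.555,.2135,.14],[.07,1]);t=at(H,.16);delta(t)
E
```

```text
[-0.36  0.37  0.41  1.86 -0.78  1.07  0.39] [-0.021 -0.013 -0.015  0.013 -0.002  0.001 -0.   ]
wrist cover 0.77 [7.399e-01 1.962e-01 3.000e-04] px 489 256
wrist cover 0.72 [0.5549 0.2108 0.1435] px 323 220
wrist cover 0.58 [ 0.3864  0.2012 -0.0035] px 171 273
shift [-0.0081  0.0067 -0.0062] turn [-0.0005  0.0004  0.0008] rows 0.1 0.0
```

View pics/w1.png

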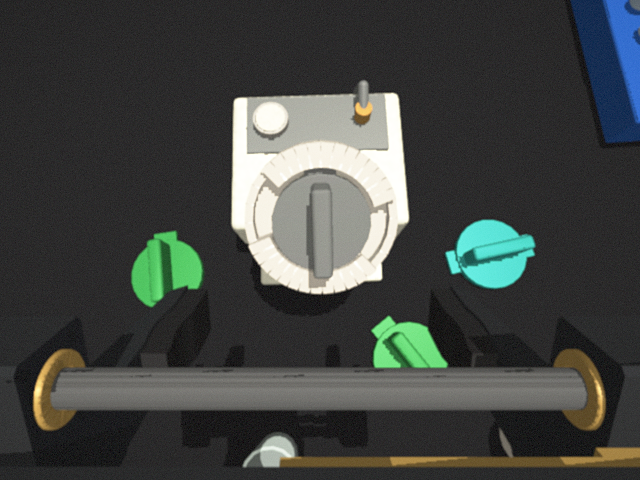

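The grey cover's bar runs from about (320,185) to (323,277), inside a ring whose centre is near (322,217). I'll overlay the model to refine the pose.

```bash
cat > ov.py <<'E'
from h import *
def overlay(im,H,ang,f,box,s=4):
    k=robot.get_calibration("wrist");Wi=np.linalg.inv(w_from_c("wrist"))
    C=H@np.block([[R.from_euler("z",ang,degrees=True).as_matrix(),np.zeros((3,1))],[np.zeros((1,3)),1]])
    x0,y0,x1,y1=box
    big=cv2.resize(im[y0:y1,x0:x1,::-1],None,fx=s,fy=s,interpolation=cv2.INTER_CUBIC)
    th=np.linspace(0,2*np.pi,60)
    circ=lambda r,z:np.c_[r*np.cos(th),r*np.sin(th),0*th+z]
    rect=lambda z:np.array([[.032,.007,z],[-.032,.007,z],[-.032,-.007,z],[.032,-.007,z]])
    for M,P,c in [(C,rect(.042),(0,0,255)),(H,circ(.058,.0135),(0,255,0)),(C,circ(.038,.01),(255,0,0))]:
        Q=(Wi@M@np.c_[P,np.ones(len(P))].T)[:3]
        px=np.c_[k["fx"]*Q[0]/Q[2]+k["cx"]-x0+.5,k["fy"]*Q[1]/Q[2]+k["cy"]-y0+.5]*s
        cv2.polylines(big,[px.astype(int)],True,c,1)
    cv2.imwrite(f,big)
E
python3 - <<'E'
from ov import *
H=frame([.555,.2135,.14],[.042,1])
im=cv2.imread("pics/w1.png")[:,:,::-1]
overlay(im,H,0,"pics/o1.png",(235,130,410,270+10))
E
```

```text
(no output)
```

View pics/o1.png

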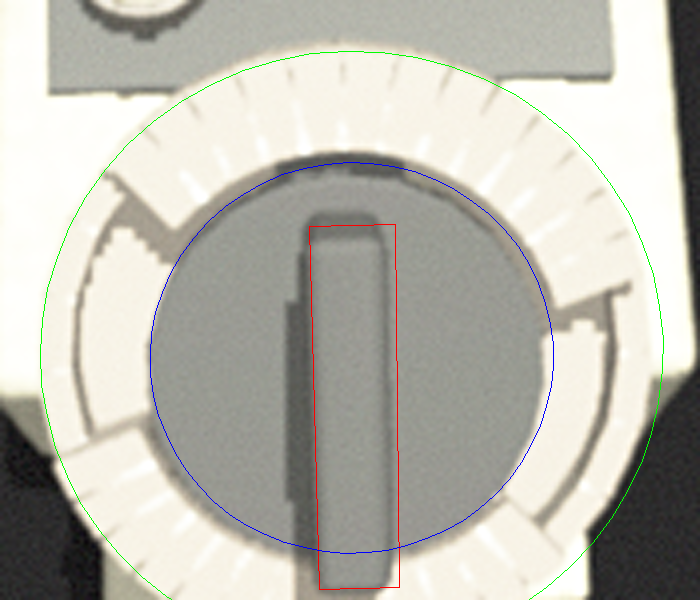

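```bash
cat >> h.py <<'E'
H0=frame([.5543,.2135,.14],[.042,1])
E
python3 - <<'E'
from h import *
delta(at(H0,.08));delta(at(H0,.018));print(robot.state()["qd"].round(4))
E
```

```text
shift [-0.0079  0.0086  0.2604] turn [ 0.0039  0.0004 -0.0068] rows 1.3 0.1
shift [-0.0077  0.006   0.4671] turn [ 0.0039  0.0004 -0.0068] rows 2.2 0.1
[ 0.0032  0.0025  0.0058 -0.002   0.0001 -0.0003 -0.0004]
```

Request:
{"method": "play_rows", "body": {"deltas": [[[-0.008, 0.008, 0.1], [0.004, 0.0, -0.007]], [[-0.008, 0.008, 0.2], [0.004, 0.0, -0.007]], [[-0.008, 0.008, 0.26], [0.004, 0.0, -0.007]], [[-0.008, 0.007, 0.31], [0.004, 0.0, -0.007]], [[-0.008, 0.007, 0.36], [0.004, 0.0, -0.007]], [[-0.008, 0.006, 0.39], [0.004, 0.0, -0.007]], [[-0.008, 0.006, 0.39], [0.004, 0.0, -0.007]], [[-0.008, 0.006, 0.39], [0.004, 0.0, -0.007]]], "gripper": 0.0}}

```text
time_s: 3.68
tcp_pos: [0.5543, 0.1913, 0.1758]
orientation: [-0.178, 0.698, 0.668, 0.187]
force: [0.0, 0.1, 0.1]
width: 0.495
gripper_force: 0.0
```

```bash
python3 - <<'E'
from ov import *
delta(at(H0,.018));im=save("wrist","w2.png");overlay(im,H0,0,"pics/o2.png",(200,140,440,340),3)
E
```

```text
shift [ 0.0046 -0.0033  0.0803] turn [ 0.0005  0.0006 -0.0004] rows 0.4 0.0
```

View pics/o2.png

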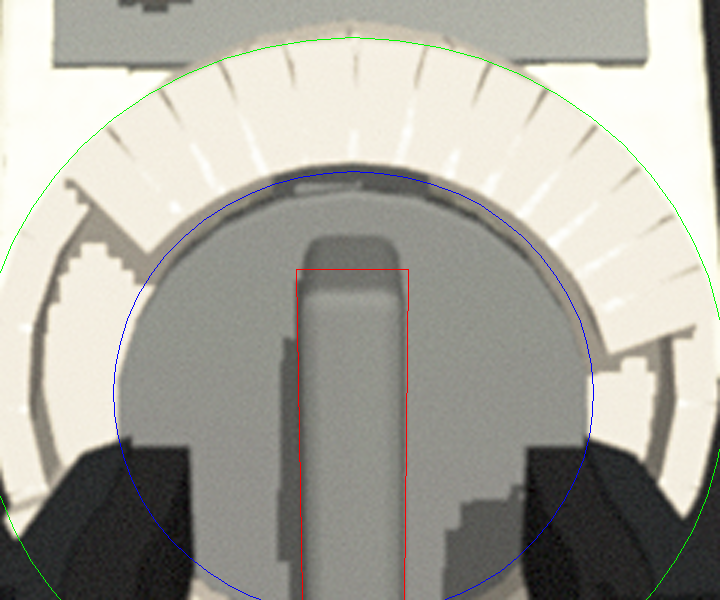

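The cover sits about 2.5 mm downslope of the seat centre, within its play, and it is centred between the fingers laterally. I'll descend and grip.

Request:
{"method": "play_rows", "body": {"deltas": [[[-0.003, -0.003, 0.03], [0, 0, 0]], [[-0.003, -0.003, 0.06], [0, 0, 0]], [[-0.003, -0.003, 0.08], [0, 0, 0]], [[-0.003, -0.003, 0.08], [0, 0, 0]], [[-0.003, -0.003, 0.08], [0, 0, 0]]]}}

```text
time_s: 4.35
tcp_pos: [0.5536, 0.2027, 0.1541]
orientation: [-0.178, 0.698, 0.668, 0.186]
force: [0.2, 0.1, -0.7]
width: 0.497
gripper_force: 0.0
```

Request:
{"method": "play_rows", "body": {"deltas": [[[0, 0, 0], [0, 0, 0]], [[0, 0, 0], [0, 0, 0]], [[0, 0, 0], [0, 0, 0]], [[0, 0, 0], [0, 0, 0]], [[0, 0, 0], [0, 0, 0]]], "gripper": 1.0, "grip_force": 30}}

```text
time_s: 4.97
tcp_pos: [0.5536, 0.2028, 0.1542]
orientation: [-0.178, 0.698, 0.668, 0.186]
force: [0.3, -0.2, 1.3]
width: 0.155
gripper_force: 30.0
```

```bash
python3 - <<'E'
from h import *
delta(at(H0,.018,off=(-.002,0)));s=robot.state();print(s["force"],s["wrist_torque"],s["joints"].round(2))
c=tcp()
for a in (30,60,80): delta(at(H0,.018,a,(-.0015,0)))
E
```

```text
shift [ 0.0006  0.0007 -0.0011] turn [ 0.0003  0.0005 -0.0004] rows 0.0 0.0
[ 0.3019077  -0.2329343   1.29326215] [-0.457172    0.09195232 -0.04531433] [-0.38  0.56  0.3   1.92 -0.97  0.86  0.55]
shift [ 0.0022  0.0007 -0.0011] turn [ 0.0002  0.0006 -0.1671] rows 0.0 2.8
shift [ 0.0022  0.0007 -0.0011] turn [ 0.      0.0007 -0.3337] rows 0.0 5.6
shift [ 0.0022  0.0007 -0.0011] turn [-1.000e-04  7.000e-04 -4.448e-01] rows 0.0 7.5
```

Request:
{"method": "play_rows", "body": {"deltas": [[[0.0, 0, 0], [0, 0, -0.03]], [[0.001, 0, 0], [0, 0, -0.07]], [[0.001, 0, 0], [0, 0, -0.11]], [[0.002, 0, 0], [0, 0, -0.15]], [[0.002, 0, 0], [0, 0, -0.17]], [[0.002, 0, 0], [0, 0, -0.17]]]}}

```text
time_s: 5.72
tcp_pos: [0.5535, 0.2031, 0.1543]
orientation: [-0.123, 0.497, 0.828, 0.227]
force: [1.0, -1.7, 0.7]
width: 0.154
gripper_force: 30.0
```

```bash
python3 - <<'E'
from h import *
s=robot.state();print(s["force"],s["wrist_torque"],s["joints"].round(2))
for a in (55,80): delta(at(H0,.018,a,(-.0015,0)))
E
```

```text
[ 0.97206135 -1.67237878  0.68051525] [-0.59366313  0.11176944  0.02993517] [-0.31  0.55  0.2   1.91 -0.91  0.82  1.03]
shift [ 0.0005  0.0017 -0.0013] turn [-0.0002  0.0006 -0.1362] rows 0.0 2.3
shift [ 0.0005  0.0017 -0.0013] turn [-0.0004  0.0006 -0.2751] rows 0.0 4.6
```

Request:
{"method": "play_rows", "body": {"deltas": [[[0.0, 0, 0], [0, 0, -0.04]], [[0, 0.001, 0], [0, 0, -0.08]], [[0, 0.001, 0], [0, 0, -0.12]], [[0, 0.001, 0], [0, 0, -0.16]], [[0, 0.001, 0], [0, 0, -0.2]], [[0, 0.001, 0], [0, 0, -0.24]], [[0, 0.001, 0], [0, 0, -0.275]], [[0, 0.001, 0], [0, 0, -0.275]]]}}

```text
time_s: 6.72
tcp_pos: [0.5538, 0.2032, 0.1545]
orientation: [-0.017, 0.105, 0.96, 0.257]
force: [-0.3, -1.1, 1.5]
width: 0.155
gripper_force: 30.0
```

```bash
python3 - <<'E'
from ov import *
s=robot.state();print(s["force"],s["wrist_torque"],s["joints"].round(2))
for a in (78,80): delta(at(H0,.018,a,(-.0015,0)))
im=save("wrist","w3.png");overlay(im,H0,80,"pics/o3.png",(140,120,500,390),2)
E
```

```text
[-0.28922389 -1.13787585  1.46134549] [-0.56091143  0.07190918  0.06687243] [-0.17  0.54  0.02  1.9  -0.81  0.76  1.82]
shift [ 0.      0.0007 -0.0011] turn [-0.0005  0.0004  0.0105] rows 0.0 0.2
shift [ 0.      0.0007 -0.0011] turn [-0.0005  0.0004 -0.0006] rows 0.0 0.0
```

View pics/o3.png

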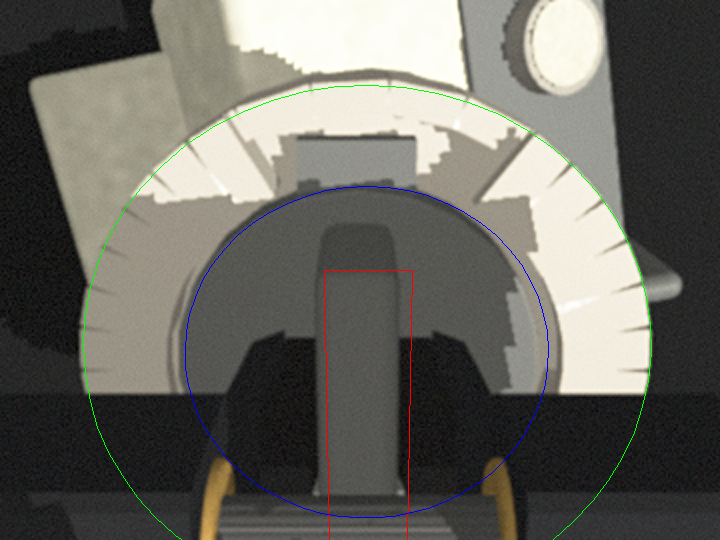

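The lug, at x 296–416 in the crop, now shows in the gap clear of both claws. I'll lift along the axis.

Request:
{"method": "play_rows", "body": {"deltas": [[[0, 0, -0.015], [0, 0, 0]], [[0, 0, -0.04], [0, 0, 0]], [[0, 0, -0.07], [0, 0, 0]], [[0, 0, -0.11], [0, 0, 0]], [[0, 0, -0.17], [0, 0, 0]], [[0, 0, -0.24], [0, 0, 0]], [[0, 0, -0.32], [0, 0, 0]], [[0, 0, -0.32], [0, 0, 0]]]}}

```text
time_s: 7.78
tcp_pos: [0.5532, 0.1542, 0.2398]
orientation: [-0.014, 0.105, 0.96, 0.258]
force: [1.1, -0.1, -1.6]
width: 0.16
gripper_force: 30.0
```

```bash
python3 - <<'E'
from h import *
s=robot.state();print(s["force"],s["wrist_torque"],s["joints"].round(2),s["width"],s["gripper_force"]);t=tcp();print(t.round(3))
# upright tool: smallest tilt keeping
z=t[:3,2];rv=np.cross(z,[0,0,-1]);rv=rv/np.linalg.norm(rv)*np.arcsin(np.linalg.norm(rv))
M=np.eye(4);M[:3,:3]=R.from_rotvec(rv).as_matrix()@t[:3,:3]
for p in [(.52,-.05,.27),(.503,-.218,.25),(.503,-.218,.08)]:
    M[:3,3]=p;delta(M)
print(M[:3,:3].round(3))
save("side","side1.png");spots("side",["cover","tray","beaker"])
save("scene","scene1.png");spots("scene",["cover","tray"])
E
```

```text
[ 1.08058073 -0.10948164 -1.62467683] [-0.5432772   0.03379805 -0.0516522 ] [-0.14  0.41  0.09  1.86 -0.71  0.94  1.75] 0.159543267242987 29.970042211934924
[[-0.978  0.209  0.026  0.553]
 [ 0.194  0.845  0.498  0.154]
 [ 0.082  0.492 -0.867  0.24 ]
 [ 0.     0.     0.     1.   ]]
shift [-0.0158 -0.549  -0.429 ] turn [ 0.1638 -0.0272  0.    ] rows 3.3 2.8
shift [-0.0745 -1.067  -0.6514] turn [ 0.1638 -0.0272  0.    ] rows 6.0 2.8
shift [-0.1208 -1.3456 -0.1601] turn [ 0.1638 -0.0272  0.    ] rows 6.5 2.8
[[-0.976  0.216 -0.   ]
 [ 0.216  0.976 -0.   ]
 [-0.    -0.    -1.   ]]
side cover 0.88 [ 0.3884  0.1981 -0.001 ] px 369 418
side cover 0.83 [0.5541 0.159  0.2225] px 277 254
side cover 0.59 [0.7389 0.1938 0.0011] px 180 342
side tray 0.62 [ 0.506  -0.2192 -0.0037] px 382 252
side beaker 0.84 [ 0.4986  0.0089 -0.0026] px 347 317
scene cover 0.96 [0.5504 0.1644 0.2215] px 398 263
scene cover 0.94 [ 0.3947  0.1949 -0.0028] px 462 326
scene cover 0.8 [0.7397 0.1966 0.002 ] px 296 404
scene tray 0.78 [ 0.5019 -0.2211 -0.0026] px 315 212
```

View pics/side1.png

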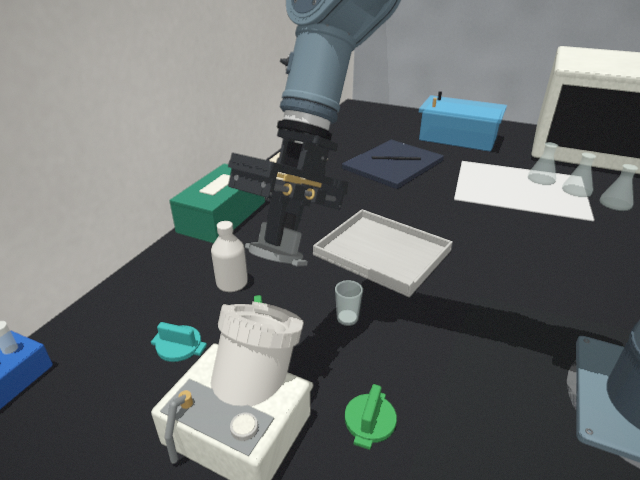

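The cover is held level in the fingers, at about (277,250), well clear of the ring. The beaker and bottle are undisturbed. I'll carry it to the tray.

Request:
{"method": "play_rows", "body": {"deltas": [[[0, -0.06, -0.07], [0.02, -0.003, 0]], [[0, -0.17, -0.15], [0.05, -0.008, 0]], [[-0.005, -0.28, -0.23], [0.08, -0.013, 0]], [[-0.01, -0.39, -0.31], [0.11, -0.018, 0]], [[-0.015, -0.5, -0.39], [0.14, -0.023, 0]], [[-0.03, -0.6, -0.45], [0.164, -0.027, 0]], [[-0.04, -0.7, -0.49], [0.164, -0.027, 0]], [[-0.05, -0.78, -0.53], [0.164, -0.027, 0]]]}}

```text
time_s: 9.12
tcp_pos: [0.5136, -0.1247, 0.2588]
orientation: [-0.003, 0.107, 0.994, -0.0]
force: [-0.4, 0.7, -1.5]
width: 0.155
gripper_force: 30.0
```

Request:
{"method": "play_rows", "body": {"deltas": [[[0, 0, 0], [0, 0, 0]], [[0, 0, 0], [0, 0, 0]]]}}

```text
time_s: 9.38
tcp_pos: [0.5142, -0.123, 0.2591]
orientation: [-0.003, 0.107, 0.994, 0.0]
force: [0.1, 0.5, -1.8]
width: 0.153
gripper_force: 30.0
```

```bash
python3 - <<'E'
from h import *
t=tcp();print(t.round(3),robot.state()["joints"].round(2))
z=t[:3,2];rv=np.cross(z,[0,0,-1])
M=np.eye(4);M[:3,:3]=R.from_rotvec(rv).as_matrix()@t[:3,:3]
for p in [(.503,-.219,.15),(.503,-.219,.06),(.503,-.219,.034)]:
    M[:3,3]=p;delta(M)
E
```

```text
[[-0.977  0.212 -0.005  0.514]
 [ 0.212  0.977  0.001 -0.123]
 [ 0.005 -0.    -1.     0.259]
 [ 0.     0.     0.     1.   ]] [-0.13  0.32  0.35  1.85 -0.13  1.    1.63]
shift [-0.0335 -0.3204  0.3634] turn [-0.0001 -0.0017 -0.    ] rows 2.3 0.0
shift [-0.0351 -0.3203  0.6634] turn [-0.0001 -0.0017 -0.    ] rows 3.5 0.0
shift [-0.0356 -0.3203  0.7501] turn [-0.0001 -0.0017 -0.    ] rows 3.9 0.0
```

Request:
{"method": "play_rows", "body": {"deltas": [[[-0.01, -0.1, 0.06], [0, -0.001, 0]], [[-0.02, -0.22, 0.18], [0, -0.002, 0]], [[-0.035, -0.32, 0.32], [0, -0.002, 0]], [[-0.035, -0.32, 0.46], [0, -0.002, 0]], [[-0.035, -0.32, 0.58], [0, -0.002, 0]], [[-0.035, -0.32, 0.66], [0, -0.002, 0]], [[-0.036, -0.32, 0.72], [0, -0.002, 0]], [[-0.036, -0.32, 0.75], [0, -0.002, 0]]]}}

```text
time_s: 10.38
tcp_pos: [0.5033, -0.2195, 0.0336]
orientation: [0.001, 0.107, 0.994, -0.0]
force: [-0.2, -0.4, -2.1]
width: 0.157
gripper_force: 30.0
```

Request:
{"method": "play_rows", "body": {"deltas": [[[0, 0, 0], [0, 0, 0]], [[0, 0, 0], [0, 0, 0]]]}}

```text
time_s: 10.62
tcp_pos: [0.5037, -0.2206, 0.0352]
orientation: [0.001, 0.107, 0.994, -0.001]
force: [0.1, -0.5, -1.5]
width: 0.155
gripper_force: 30.0
```

```bash
python3 - <<'E'
from h import *
print(tcp().round(4));save("side","side2.png");spots("side",["cover","tray"]);save("scene","scene2.png");spots("scene",["cover","tray"])
a=cv2.imread("pics/side2.png")[190:310,290:470];b=cv2.imread("pics/scene2.png")[150:270,230:410]
cv2.imwrite("pics/c2.png",cv2.resize(np.hstack([a,b]),None,fx=2.2,fy=2.2,interpolation=cv2.INTER_CUBIC))
E
```

```text
[[-0.977   0.2132  0.0028  0.5037]
 [ 0.2132  0.977  -0.0018 -0.2206]
 [-0.0031 -0.0012 -1.      0.0352]
 [ 0.      0.      0.      1.    ]]
side cover 0.94 [ 0.5042 -0.2223  0.018 ] px 384 244
side cover 0.91 [ 0.7402  0.1955 -0.0015] px 179 343
side cover 0.75 [0.3888 0.1977 0.0012] px 369 417
scene cover 0.91 [ 0.506  -0.2233  0.0156] px 313 206
scene cover 0.81 [6.376e-01 9.060e-02 4.000e-04] px 323 332
scene cover 0.79 [0.3917 0.1971 0.002 ] px 465 324
scene tray 0.87 [ 0.5048 -0.2227 -0.0022] px 314 212
```

View pics/c2.png

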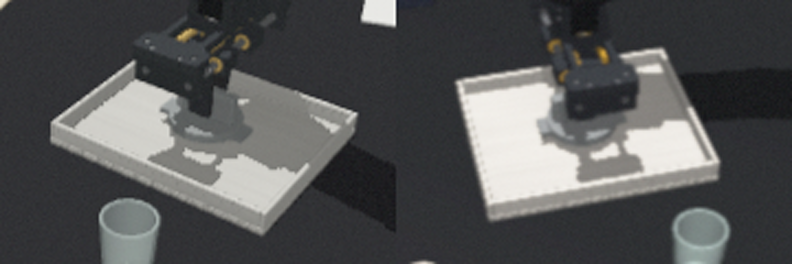

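The cover hovers level over the middle of the tray.

Request:
{"method": "play_rows", "body": {"deltas": [[[0, 0, 0.01], [0, 0, 0]], [[0, 0, 0.02], [0, 0, 0]], [[0, 0, 0.028], [0, 0, 0]], [[0, 0, 0.034], [0, 0, 0]], [[0, 0, 0.034], [0, 0, 0]], [[0, 0, 0.034], [0, 0, 0]]]}}

```text
time_s: 11.68
tcp_pos: [0.5031, -0.2204, 0.0242]
orientation: [0.001, 0.107, 0.994, -0.001]
force: [-0.8, -0.2, -1.1]
width: 0.156
gripper_force: 30.0
```

Request:
{"method": "play_rows", "body": {"deltas": [[[0, 0, 0.003], [0, 0, 0]], [[0, 0, 0.005], [0, 0, 0]], [[0, 0, 0.005], [0, 0, 0]]]}}

```text
time_s: 12.05
tcp_pos: [0.503, -0.2204, 0.0226]
orientation: [0.001, 0.107, 0.994, -0.001]
force: [0.2, -0.0, -0.2]
width: 0.155
gripper_force: 30.0
```

Request:
{"method": "play_rows", "body": {"deltas": [[[0, 0, 0.002], [0, 0, 0]], [[0, 0, 0.004], [0, 0, 0]], [[0, 0, 0.004], [0, 0, 0]]]}}

```text
time_s: 12.42
tcp_pos: [0.5031, -0.2205, 0.0224]
orientation: [0.001, 0.107, 0.994, -0.0]
force: [-3.1, 1.5, 9.8]
width: 0.152
gripper_force: 30.0
```

Request:
{"method": "play_rows", "body": {"deltas": [[[0, 0, -0.002], [0, 0, 0]], [[0, 0, -0.002], [0, 0, 0]], [[0, 0, -0.002], [0, 0, 0]]]}}

```text
time_s: 12.8
tcp_pos: [0.5031, -0.2205, 0.0223]
orientation: [0.001, 0.107, 0.994, -0.001]
force: [-1.8, 1.2, 5.5]
width: 0.154
gripper_force: 30.0
```

Request:
{"method": "play_rows", "body": {"deltas": [[[0, 0, 0], [0, 0, 0]], [[0, 0, 0], [0, 0, 0]], [[0, 0, 0], [0, 0, 0]], [[0, 0, 0], [0, 0, 0]], [[0, 0, 0], [0, 0, 0]]], "gripper": 0.2}}

```text
time_s: 13.42
tcp_pos: [0.5031, -0.2204, 0.022]
orientation: [0.001, 0.107, 0.994, -0.001]
force: [0.5, -0.0, -0.9]
width: 0.403
gripper_force: 0.0
```

Request:
{"method": "play_rows", "body": {"deltas": [[[0, 0, -0.05], [0, 0, 0]], [[0, 0, -0.15], [0, 0, 0]], [[0, 0, -0.3], [0, 0, 0]], [[0, 0, -0.45], [0, 0, 0]], [[0, 0, -0.45], [0, 0, 0]], [[0, 0, -0.45], [0, 0, 0]]]}}

```text
time_s: 14.18
tcp_pos: [0.5027, -0.22, 0.1573]
orientation: [0.001, 0.107, 0.994, -0.001]
force: [-1.0, 0.3, -1.4]
width: 0.4
gripper_force: 0.0
```

```bash
python3 - <<'E'
from h import *
save("wrist","w4.png");spots("wrist",["cover","tray"]);save("side","side4.png");spots("side",["cover","beaker","washbottle"]);save("scene","scene4.png");spots("scene",["cover","tray"])
a=cv2.imread("pics/side4.png")[180:320,190:470];b=cv2.resize(cv2.imread("pics/w4.png"),(400,300))
cv2.imwrite("pics/c4.png",np.hstack([cv2.resize(a,(400,200)),b[:200]]) if 0 else np.vstack([cv2.resize(a,(560,280)),cv2.resize(b,(427,320))[:, :427] if 0 else cv2.copyMakeBorder(cv2.resize(b,(420,315)),0,0,0,140,0)]))
E
```

```text
wrist cover 0.64 [ 0.497   0.0093 -0.0043] px 619 144
wrist tray 0.51 [ 0.4951  0.0069 -0.0037] px 616 142
side cover 0.82 [ 0.5044 -0.2247  0.0049] px 383 248
side cover 0.74 [3.901e-01 1.968e-01 2.000e-04] px 369 416
side cover 0.56 [ 0.74    0.1924 -0.0021] px 181 342
side beaker 0.81 [ 0.4974  0.0095 -0.0037] px 348 317
side washbottle 0.56 [ 0.7566  0.0115 -0.0047] px 230 282
side washbottle 0.42 [ 0.498   0.012  -0.0034] px 347 318
scene cover 0.97 [7.413e-01 1.984e-01 5.000e-04] px 296 406
scene cover 0.83 [0.3922 0.1962 0.0007] px 464 325
scene cover 0.78 [ 0.5024 -0.2237  0.0056] px 314 209
scene tray 0.66 [ 0.5039 -0.2197 -0.0052] px 314 213
```

View pics/c4.png

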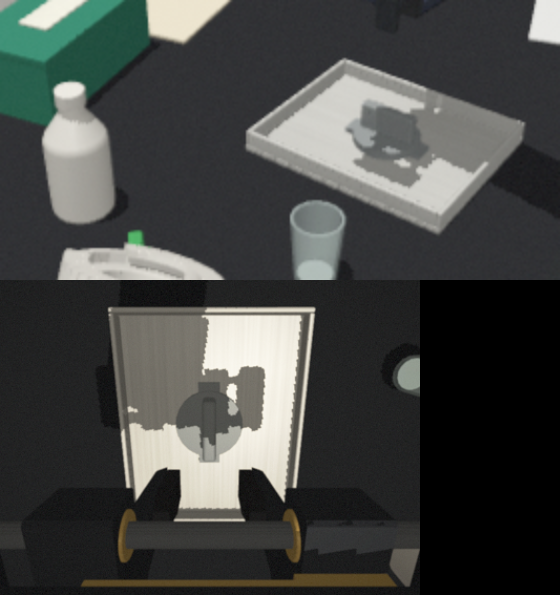

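The cover lies flat with its bar up at the centre of the tray, around (210,425) in the lower view. The gripper is clear, and the beaker and bottle stand where they were.

```bash
python3 -c "
from workcell import robot
print(robot.hand_in())"
```

```text
the job is handed in; nothing more can be done
None
```

I unlocked the cover by turning it about 80 degrees, lifted it off, set it flat and bar-up in the middle of the tray, and released it. The beaker and bottle were not moved, and I handed the job in at about 14 s; the hand-in gave no verdict.

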